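Unlatch and open the drying pen's gate

TASK

Open the drying pen so that the figurines can be taken out: press the thumb lever down gently until you feel the latch bar come up against the top of its keeper, the gate still fully shut, then, keeping it pressed, draw the gate towards you so that the bar slides out over the keeper's lip, and swing the gate wide open, about square to the pen's front. Do not force the lever, wrench the bar against the keeper or fling the gate; let the bar drop back at the end, and leave the figurines and the things lying about where they are.

Things in the scene. Friction and masses are not known exactly. Their poses are not given: they have to be found in the camera images.
- pen: Open-topped drying pen of red-oxide painted steel and mesh, 400 mm wide (y), 220 mm deep, 135 mm high, fixed. Origin on the table, middle of its front; x points into the pen (away from the robot), y left, z up. The gate (y -100 to +100 mm, top at 143 mm, 16 mm thick, centred on x = 0) fills the middle of the front.
- gate (a joint): Angle of the gate about its upright hinge, rad: 0 shut, grows as the free (right-hand, -y) edge comes out towards the robot (clockwise seen from above), stop at 1.6. It turns stiffly (about 0.12 N m friction, some damping) and stays where it is left. The bar has left the keeper at about 0.2.
- gate_hinge (a point): Point on the gate's hinge axis, 145 mm above the table, at x = 0, y = +100 mm in the pen's frame (left end of the gate). Its axes turn with the gate: at angle 0 they are the pen's.
- latch_bar (a joint): Angle of the steel latch bar on its pivot (along the gate's x), rad: 0 level, at rest; grows as the bar end rises. Bar and thumb lever are one rigid piece, about 0.6 kg. It meets the keeper's top at 0.12 to 0.33 and is clear of its lip only in the last 2 to 3 mm of lever travel before that. Outside the keeper it can rise to 0.40. Let go, it falls back to 0.
- bar_pivot (a point): Middle of the bar on its pivot, 115 mm above the table, 160 mm from the hinge line and 19 mm in front of the gate's middle plane. The bar (14 mm thick, 22 mm high) runs 90 mm from here past the gate's free edge into the keeper, ending in a 36 mm ball weight; its tail runs 85 mm towards the hinge and carries the thumb lever.
- lever_pad (a point): Where to press: middle of the thumb lever's top face, at rest 126 mm above the table, 46 mm in front of the gate's middle plane, 100 mm from the hinge line, 60 mm from the bar's pivot. Its axes turn with the bar; x points to the gate. It takes 3 to 6 N to move; somewhere 7 to 19 mm down (see keeper) the bar meets the keeper's top and the force climbs by some N per mm.
- thumb_lever: Thumb lever: a steel plate 44 mm wide (y), 6 mm thick, reaching 82 mm out from the gate's middle plane, with a lip 22 mm high turned up at its end over its full width. Shut fingers pointing down fit between lip (inner face 30 mm in front of point lever_pad) and gate (38 mm behind it) and can press the plate and pull the lip. Over 18 N bends it. Origin: plate's top, in the gate's middle plane.
- keeper: Slotted plate on the post right of the gate with a C-shaped steel hook 9 mm wide round the bar, open to the front between its lip (7 mm thick, 5 mm in front of the bar) and its top (27 mm above the lip). At rest the bar touches none of it. The hook is bolted anywhere over 14 mm of height, not reported: lip 4 to 18 mm above the bar's underside. Over 15 N bends it. Origin: 104 mm up, pen y -128 mm.
- fig_in_a: Seated clay figurine, unfired, about 62 mm across the base and 119 mm tall, loose; origin at the centre of its underside, z up. Stands in the pen, right.
- fig_in_b: Seated clay figurine, unfired, about 62 mm across the base and 119 mm tall, loose; origin at the centre of its underside, z up. Stands in the pen, middle.
- fig_in_c: Seated clay figurine, unfired, about 62 mm across the base and 119 mm tall, loose; origin at the centre of its underside, z up. Stands in the pen, left.
- fig_out_a: Seated clay figurine, unfired, about 62 mm across the base and 119 mm tall, loose; origin at the centre of its underside, z up. Stands on the table close to the pen's right side.
- fig_out_b: Seated clay figurine, unfired, about 62 mm across the base and 119 mm tall, loose; origin at the centre of its underside, z up. Stands on the table close to the pen's left side.
- slip_bowl: White bowl, 100 mm across, 50 mm high, loose on the table to the left; origin under its centre.
- wood_rib: Flat wooden shaping rib, 120 x 35 x 8 mm, loose on the table to the right; origin under its centre.

How it is judged:
By the outcome, as a careful person would: the job done as asked, in the order asked, and still so for the second after the job is handed in, with the robot touching nothing.
It also fails if it takes over 72 s, if anything falls off the work surface, if the arm or the gripper's body presses on something with over 40 N, if the wrist force passes 120 N, or if a joint passes its speed limit or range.

ROBOT

A 6-joint arm with a two-finger parallel gripper is mounted at the origin on the work surface. World frame = base frame: x ahead of the robot, y to its left, z up, the work surface at z = 0. Lengths are in m, angles in rad, forces in N, time in s.
With the tool pointing down it reaches from about 0.375 to 0.9 m from the base axis. Payload 3.1 kg.
Tool frame: the origin (TCP) lies at the very end of the fingers, on their centre line; the grasp point (between the pads) lies 19 mm behind it (manip.pinch_z is the distance from the TCP to the grasp point, in m); z points along the fingers, y is the line along which they close (so a half turn about z gives the same grasp; the last joint's range is limited). The gripper opens to 85 mm and grips with 20 to 120 N. Pads are 22 mm wide; open, the fingers measure 114 mm over their backs; the gripper's body (76 mm by 85 mm) begins 54 mm behind the grasp point. The pads swing forward as they close: fully open they stand 13 mm farther back than shut.
Start: joints at [-1.335, 0.527, 1.433, -0, 1.181, -0.178], TCP at [0.251, -0.572, 0.207] pointing down, gripper open.
Joint ranges: [-3.08, 3.08], [-0.75, 2.2], [0.22, 2.44], [-1.43, 4.57], [0, 2.65], [-2.85, 2.85]. Speed limits (rad/s): [2.79, 2.79, 3.14, 3.14, 3.14, 3.14].

INTERFACE

Orientations are given as a unit quaternion [x, y, z, w].
In Python, from station import manip gives the robot as it stands.
- The arm moves only by the tool servo_tool, never from a script. Its argument "commands" is one flat list of numbers, 7 for each row, row after row: the shift along the tool's x, y, z each as a share of 500 mm, from -1 to 1, then the turn, a rotation vector about the tool's x, y, z each as a share of 360 degrees, from -1 to 1, then the opening, from -1 (shut) to 1 (fully open). In form: [dx, dy, dz, rx, ry, rz, claw, dx, dy, dz, rx, ry, rz, claw, ...]. A call has 1 to 12 rows; each row shifts and turns the commanded pose from where the row before left it, along the tool's axes as they then stand; what a row does not reach is not made up. A row lasts 1/12 s, in which the tool goes at most 41.7 mm and 7.16 degrees, less where a joint would pass 70% of its speed; a pose out of reach is approached as far as the arm can. A call with a number of a shift or a turn outside -1 to 1 is refused whole. A call with a gripper value outside its range is refused whole. The fingers move at their own pace and stop on an object; "force" is the grip in N (left out, the last holds). Time passes only in rows, so rows that do not move let the fingers close. It gives the time, the measured TCP pose, the force, the opening and the grip force at its end, in the units of the state.
- manip.sense(): the state, without advancing time (a new reading comes with each control period).
- manip.snapshot(name): name is "side" or "top"; returns a dict with "img" (400x640x3 uint8, red, green, blue), "mtx" (3x3 intrinsics, pixels), "world_to_cam" (4x4, takes a point from world to camera coordinates). Camera axes: x right, y up, looking along -z (the intrinsics and any distortion apply to the point x, -y, -z); pixel columns grow to the right and rows downward; lengths in m; the calibration is good to about 2 mm. A picture is of the moment at which its call begins. There is no depth.
- manip.sign_off(): hands the job in; it is judged then, once.
Trained networks look in a picture, given as the dict that the camera call returned (one of the last four; its "shot" number tells which), for a name from the list of things; names that differ only in an ending like _2 or _b are one class to them, and where a whole thing is asked for, a point or a joint stands for the part that bears it (a point fixed in the world has none). Each returns a list of dicts, best first, with "conf" (0 to 1); they miss things now and then, are a little off and sometimes report something else, mostly with a low value. They report only what shows in the picture. A call takes as long as a camera call.
- manip.look_for(picture, query): "box" ([left, top, width, height] in pixels, round what is visible of it).
- manip.silhouettes(picture, query): "pixels" (400x640 bool, what is visible of it) and "box" ([left, top, width, height] in pixels, round what is visible of it).
The state is a dict: "t": time; "q": joint angles; "qd": joint speeds; "tau": joint torques, N m; "tcp_pos": TCP position; "tool_rot": TCP orientation; "force": force on the tool from outside, world axes, zero at the start; "ft_torque": the same for the moment, N m; "finger_gap": opening from 0.0 (shut) to 1.0 (fully open); "gripper_force": force on a finger pad.
Only numpy, scipy, OpenCV 4.12 (cv2) and the standard library are available. Lean on these libraries where they do the work, as an engineer would, in place of code of your own. Each camera call takes 0.05 s, during which the arm holds its last target. There are 200 camera calls.

## Working session

There is one attempt and no reset: what is moved stays moved. The work goes in short steps, Python scripts to look and compute and a tool call to move; the robot and the scene stay as the last step left them, time stands still between calls to the robot, and variables do not carry over. Pictures are saved under pics/ and viewed, at most 10 in all, crops included, and the job is handed in when it is done.

Besides the shell and the picture viewer there is one more tool, called as name(argument=value, ...) on one line, values as JSON. servo_tool: Moves the arm, as the interface text tells. Its arguments: {"type":"object","properties":{"commands":{"type":"array"},"force":{"type":"number"}},"required":["commands"]}

```bash
mkdir -p pics
cat > h.py <<'E'
import numpy as np, cv2
from station import manip
from scipy.spatial.transform import Rotation as R
def save(s,n): cv2.imwrite(f'pics/{n}.png',s['img'][:,:,::-1])
def proj(s,P):
    W=np.array(s['world_to_cam']); P=np.atleast_2d(P)
    c=P@W[:3,:3].T+W[:3,3]; c=c*[1,-1,-1]; p=c@np.array(s['mtx']).T
    return p[:,:2]/p[:,2:]
def onz(s,uv,z):
    W=np.array(s['world_to_cam']); d=np.linalg.inv(s['mtx'])@[uv[0],uv[1],1]; d=d*[1,-1,-1]
    d=W[:3,:3].T@d; o=-W[:3,:3].T@W[:3,3]; return o+d*(z-o[2])/d[2]
E
python3 - <<'E'
from h import *
for n in('top','side'):
    s=manip.snapshot(n); save(s,n+'0'); print(n,[k for k in s], -np.array(s['world_to_cam'])[:3,:3].T@np.array(s['world_to_cam'])[:3,3])
    for q in('pen','gate','keeper','thumb_lever','latch_bar','lever_pad','fig_in_a','slip_bowl','wood_rib'):
        print(q,[(np.round(d['box']).tolist(),round(d['conf'],2)) for d in manip.look_for(s,q)][:6])
print(manip.sense())
E
```

```text
top ['img', 'mtx', 'world_to_cam', 'shot'] [ 0.21402377 -0.00528309  1.60875132]
pen [([276.0, 113.0, 129.0, 95.0], 0.9), ([301.0, 175.0, 92.0, 33.0], 0.35)]
gate [([327.0, 186.0, 65.0, 22.0], 0.74)]
keeper []
thumb_lever [([328.0, 191.0, 17.0, 17.0], 0.63)]
latch_bar [([328.0, 187.0, 67.0, 21.0], 0.59)]
lever_pad [([328.0, 190.0, 14.0, 20.0], 0.79)]
fig_in_a [([329.0, 155.0, 20.0, 25.0], 0.82), ([361.0, 162.0, 17.0, 26.0], 0.77), ([294.0, 152.0, 23.0, 23.0], 0.63)]
slip_bowl [([197.0, 257.0, 28.0, 33.0], 0.9)]
wood_rib []
side ['img', 'mtx', 'world_to_cam', 'shot'] [0.32250461 0.91050272 0.87381237]
pen [([194.0, 123.0, 135.0, 121.0], 0.58), ([302.0, 138.0, 27.0, 40.0], 0.4)]
gate [([281.0, 145.0, 47.0, 71.0], 0.68)]
keeper []
thumb_lever []
latch_bar [([298.0, 136.0, 32.0, 42.0], 0.96), ([318.0, 137.0, 7.0, 19.0], 0.18)]
lever_pad [([305.0, 162.0, 22.0, 13.0], 0.66)]
fig_in_a [([253.0, 178.0, 20.0, 40.0], 0.96), ([266.0, 157.0, 17.0, 32.0], 0.72), ([286.0, 139.0, 13.0, 32.0], 0.52), ([305.0, 165.0, 20.0, 12.0], 0.34)]
slip_bowl [([354.0, 306.0, 43.0, 41.0], 0.71), ([250.0, 228.0, 26.0, 42.0], 0.48)]
wood_rib [([394.0, 149.0, 26.0, 18.0], 0.52)]
{'t': 1.0, 'q': array([-1.33551896e+00,  5.27458935e-01,  1.43270966e+00,  1.02041095e-05,
        1.18141783e+00, -1.78492904e-01]), 'qd': array([ 0.00164869,  0.0004496 , -0.00083462,  0.00083048,  0.00026033,
       -0.00061106]), 'tau': array([-1.86193051e-04, -4.42330813e+01, -1.78424621e+01, -1.96881056e-04,
        6.82794853e-04, -9.06546006e-06]), 'tcp_pos': array([ 0.25131678, -0.57221199,  0.20683257]), 'tool_rot': array([9.78675891e-01, 2.05410566e-01, 4.80668557e-06, 2.98012285e-06]), 'force': array([ 0.07043353, -0.35635812,  0.17311554]), 'ft_torque': array([0.05251576, 0.00121894, 0.03359274]), 'gripper_force': 0.0, 'finger_gap': 1.0006090093266984}
```

Run:
```python
import cv2,numpy as np
a=cv2.imread('pics/top0.png')[95:235,250:430]; b=cv2.imread('pics/side0.png')[110:270,180:350]
cv2.imwrite('pics/c1.png',cv2.resize(a,None,fx=4.2,fy=4.2,interpolation=2)); cv2.imwrite('pics/c2.png',cv2.resize(b,None,fx=3.6,fy=3.6,interpolation=2))
```

```text
(no output)
```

View pics/c1.png

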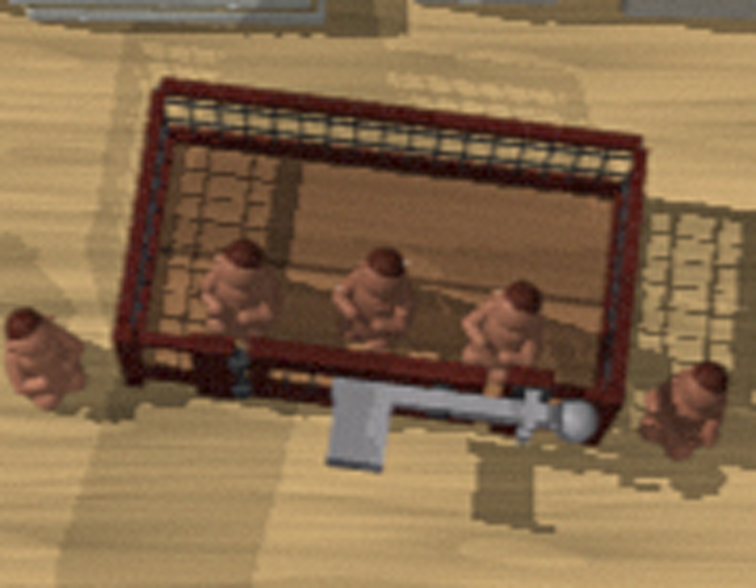

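View pics/c2.png

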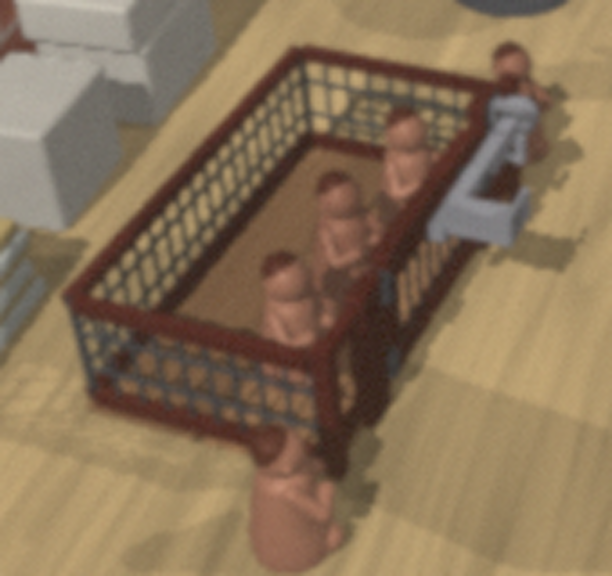

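Top crop: pen yawed about 7° clockwise; lever plate at ~(355,425), ball at (577,418). Side crop: rim corners (75,298), (303,50), (325,362), lip at ~(520,215). I'll fit the pen pose from these.

```bash
cat >> h.py <<'E'
def pen2w(p,P):
    P=np.atleast_2d(P); c,s=np.cos(p[2]),np.sin(p[2]); return P@np.array([[c,s,0],[-s,c,0],[0,0,1]])+[p[0],p[1],0]
E
cat > fit.py <<'E'
from h import *
from scipy.optimize import least_squares
T=manip.snapshot('top');S=manip.snapshot('side')
A=[((163,82),(.22,.2,.135)),((645,140),(.22,-.2,.135)),((577,418),(-.019,-.15,.115)),((328,460),(-.082,.022,.148)),((382,468),(-.082,-.022,.148)),((118,338),(-.006,.2,.135))]
B=[((75,298),(.22,.2,.135)),((303,50),(.22,-.2,.135)),((325,362),(-.006,.2,.135)),((512,108),(-.019,-.15,.115)),((530,190),(-.082,-.022,.148)),((513,246),(-.082,.022,.12))]
ua=np.array([(u/4.2+250,v/4.2+95) for (u,v),_ in A]);ub=np.array([(u/3.6+180,v/3.6+110) for (u,v),_ in B])
f=lambda p:np.r_[proj(T,pen2w(p,[x for _,x in A]))-ua,proj(S,pen2w(p,[x for _,x in B]))-ub].ravel()
r=least_squares(f,[.65,-.1,-.12],loss='soft_l1');p=r.x
print(p,np.round(f(p).reshape(-1,2),1).tolist())
print('pxscale',T['mtx'][0][0],S['mtx'][0][0])
for n,x in dict(pad=(-.046,0,.126),hinge=(0,.1,.145),piv=(-.019,-.06,.115)).items(): print(n,pen2w(p,x))
E
python3 fit.py
```

```text
[ 0.63949977 -0.04805656 -0.11509525] [[-2.3, -2.6], [1.7, -1.5], [-5.3, 0.7], [-0.7, 0.2], [0.2, 0.1], [-2.0, 0.5], [-4.7, -4.9], [-1.6, -6.7], [0.8, -3.7], [1.2, 3.2], [1.0, -1.7], [0.4, -0.8]]
pxscale 472.888212202264 426.7374792177914
pad [[ 0.59380411 -0.04277386  0.126     ]]
hinge [[0.6509839  0.05128183 0.145     ]]
piv [[ 0.61373499 -0.1054776   0.115     ]]
```

```bash
sed -i 's/-\.15,\.115/-.168,.115/g; s/(\.22,/(.208,/g; s/(-\.006,\.2/(-.010,.2/g' fit.py; python3 fit.py
```

```text
[ 0.64232464 -0.04639215 -0.10555314] [[-4.0, 0.4], [0.3, 0.4], [-0.2, 0.1], [-1.0, -0.6], [-0.1, -0.8], [-2.8, 1.4], [-2.0, -3.2], [-0.2, -5.8], [1.6, -2.9], [1.7, 0.3], [-0.1, -1.7], [-0.5, -0.7]]
pxscale 472.888212202264 426.7374792177914
pad [[ 0.59658066 -0.04154572  0.126     ]]
hinge [[0.65286036 0.05305129 0.145     ]]
piv [[ 0.61710895 -0.10405643  0.115     ]]
```

servo_tool(commands=[0,0,0,0,0,-0.0186,-1,0,0,0,0,0,-0.0186,-1,0,0,0,0,0,-0.0186,-1,0,0,0,0,0,-0.0186,-1,0,0,0,0,0,-0.0186,-1,0,0,0,0,0,-0.0186,-1,0,0,0,0,0,-0.0186,-1,0,0,0,0,0,-0.0186,-1,0,0,0,0,0,-0.0186,-1,0,0,0,0,0,0,-1], force=60)

```text
t: 2.03
tcp_pos: [0.2513, -0.5722, 0.2068]
tool_rot: [0.743, 0.67, 0.0, -0.0]
force: [0.5, -0.2, 0.4]
finger_gap: 0.0
gripper_force: 0.0
```

servo_tool(commands=[0.047,0.0231,0,0,0,0,-1,0.047,0.0231,0,0,0,0,-1,0.047,0.0231,0,0,0,0,-1,0.047,0.0231,0,0,0,0,-1,0.047,0.0231,0,0,0,0,-1,0.047,0.0231,0,0,0,0,-1,0.047,0.0231,0,0,0,0,-1,0.047,0.0231,0,0,0,0,-1,0.047,0.0231,0,0,0,0,-1,0.047,0.0231,0,0,0,0,-1,0.047,0.0231,0,0,0,0,-1,0.047,0.0231,0,0,0,0,-1])

```text
t: 3.03
tcp_pos: [0.4194, -0.3053, 0.207]
tool_rot: [0.744, 0.668, 0.0, 0.0]
force: [-0.1, 0.7, -0.4]
finger_gap: 0.004
gripper_force: 0.0
```

servo_tool(commands=[0.047,0.0231,0,0,0,0,-1,0.047,0.0231,0,0,0,0,-1,0.047,0.0231,0,0,0,0,-1,0.047,0.0231,0,0,0,0,-1,0.047,0.0231,0,0,0,0,-1,0.047,0.0231,0,0,0,0,-1,0.047,0.0231,0,0,0,0,-1,0.047,0.0231,0,0,0,0,-1,0.047,0.0231,0,0,0,0,-1,0.047,0.0231,0,0,0,0,-1,0.047,0.0231,0,0,0,0,-1,0,0,0,0,0,0,-1])

```text
t: 4.03
tcp_pos: [0.5745, -0.0589, 0.207]
tool_rot: [0.743, 0.669, 0.001, 0.0]
force: [0.6, 0.2, 0.2]
finger_gap: 0.001
gripper_force: 0.0
```

servo_tool(commands=[0.02,0.01,0,0,0,0,-1,0.02,0.01,0,0,0,0,-1,0,0,0.022,0,0,0,-1,0,0,0.022,0,0,0,-1,0,0,0.022,0,0,0,-1,0,0,0.02,0,0,0,-1,0,0,0,0,0,0,-1,0,0,0,0,0,0,-1])

```text
t: 4.7
tcp_pos: [0.5833, -0.0441, 0.1624]
tool_rot: [0.744, 0.669, -0.001, -0.001]
force: [-0.2, 1.0, -0.1]
finger_gap: 0.001
gripper_force: 0.0
```

Run:
```python
from h import *
T=manip.snapshot('top');S=manip.snapshot('side')
st=manip.sense();print(st['tcp_pos'],proj(T,st['tcp_pos']),proj(S,st['tcp_pos']))
a=cv2.resize(T['img'][165:225,300:400,::-1],None,fx=7,fy=7,interpolation=2)[:, :700]
b=cv2.resize(S['img'][110:220,270:370,::-1],None,fx=5.4,fy=5.4,interpolation=2)
cv2.imwrite('pics/d1.png',a);cv2.imwrite('pics/d2.png',b)
```

```text
[ 0.5844829  -0.04418996  0.16384921] [[336.23523906 196.31976206]] [[316.9677031  158.43110887]]
```

View pics/d1.png

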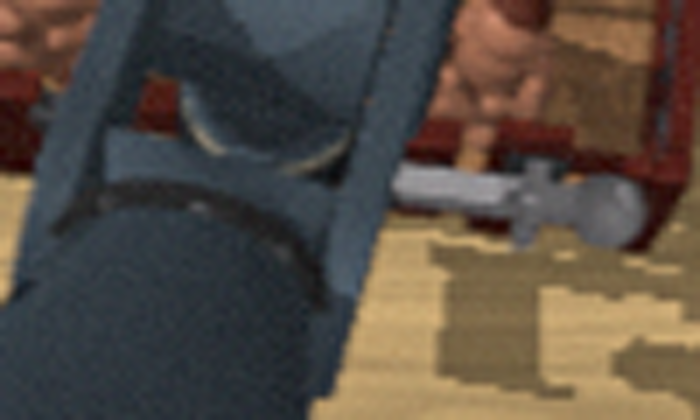

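View pics/d2.png

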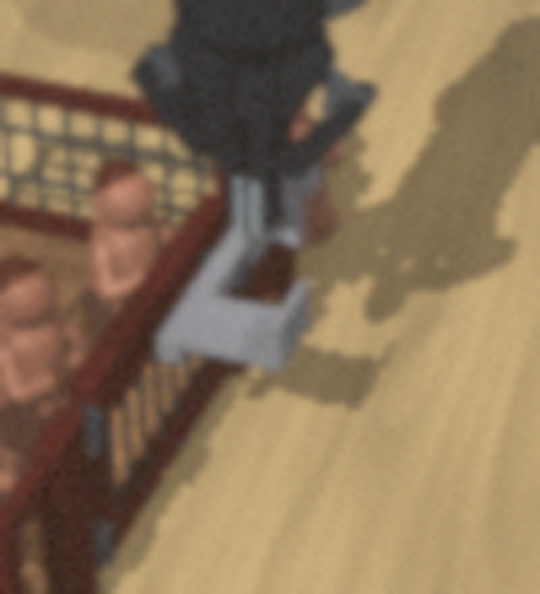

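Side view: fingertips end near (270,240) in the crop, above the lever, lip top at ~(305,285). Projected TCP looks slightly off, so I'll overlay predictions.

Run:
```python
from h import *
S=manip.snapshot('side');st=manip.sense()
p=[.6423,-.0464,-.1056]
k=10;x0,y0=290,125
b=cv2.resize(S['img'][125:180,290:350,::-1],None,fx=k,fy=k,interpolation=2)
b=np.ascontiguousarray(b)
rt=R.from_quat(st['tool_rot'])
def dot(P,c):
    for u,v in proj(S,P): cv2.circle(b,(int((u+.5-x0)*k),int((v+.5-y0)*k)),3,c,-1)
fp=[(x,y,0) for x in(-.011,.011) for y in(-.0145,.0145)]
dot(rt.apply(fp)+st['tcp_pos'],(0,255,255)); dot(st['tcp_pos'],(0,0,255))
dot(pen2w(p,[(-.082,.022,.148),(-.082,-.022,.148),(-.082,.022,.12),(-.076,.022,.126),(-.076,-.022,.126),(-.012,.022,.126),(-.012,-.022,.126)]),(0,255,0))
dot(pen2w(p,[(-.046,0,.126)]),(255,0,255))
cv2.imwrite('pics/e.png',b); print(st['tcp_pos'])
```

```text
[ 0.58469114 -0.04415619  0.16418328]
```

View pics/e.png

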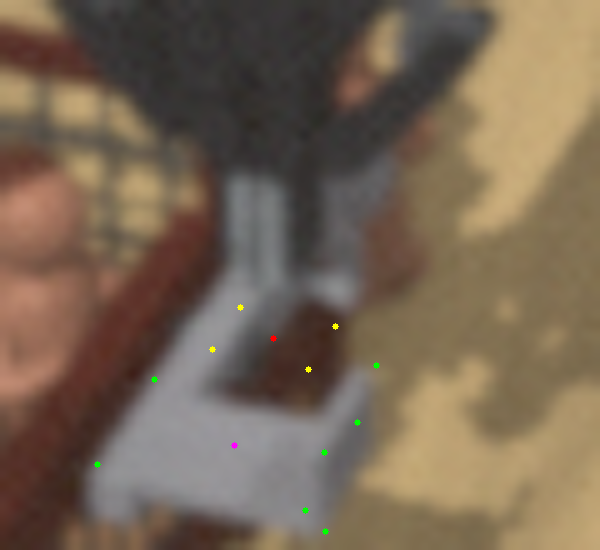

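Lever predictions agree with the picture; the fingers appear a little nearer the robot than reported. I'll centre on the pad (12 mm toward the gate), which is clear of the lip in either case, and descend with force watch.

servo_tool(commands=[0.005,0.012,0,0,0,0,-1,0,0.012,0,0,0,0,-1,0,0,0,0,0,0,-1,0,0,0.016,0,0,0,-1,0,0,0.016,0,0,0,-1,0,0,0.016,0,0,0,-1,0,0,0,0,0,0,-1,0,0,0,0,0,0,-1])

```text
t: 5.52
tcp_pos: [0.5955, -0.0423, 0.1386]
tool_rot: [0.743, 0.669, -0.001, -0.001]
force: [-0.2, 0.1, -0.0]
finger_gap: 0.003
gripper_force: 0.0
```

Run:
```python
from h import *
S=manip.snapshot('side');st=manip.sense();print(st['tcp_pos'],st['force'])
k=10
b=np.ascontiguousarray(cv2.resize(S['img'][125:180,290:350,::-1],None,fx=k,fy=k,interpolation=2))
u,v=proj(S,st['tcp_pos'])[0]; cv2.circle(b,(int((u+.5-290)*k),int((v+.5-125)*k)),3,(0,0,255),-1)
cv2.imwrite('pics/f.png',b)
```

```text
[ 0.59611456 -0.0424621   0.13920294] [-0.46659315 -0.44038819 -0.08669466]
```

View pics/f.png

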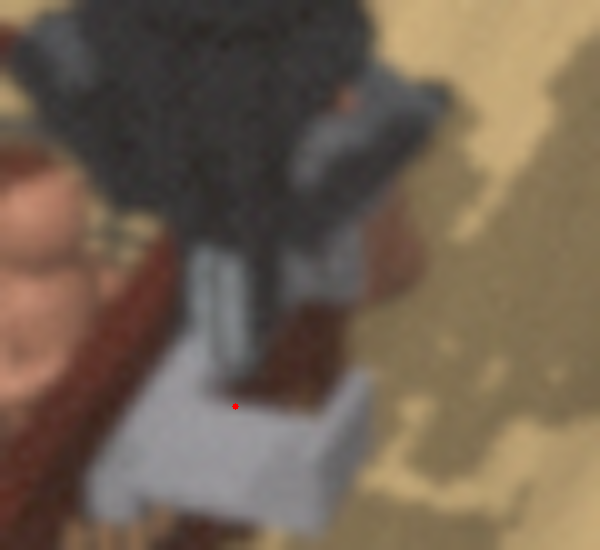

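Fingers' tip at ~(225,370) in the crop, over the plate between gate and lip (lip ~(345,390)). Descend gently.

servo_tool(commands=[0,0,0.003,0,0,0,-1,0,0,0.003,0,0,0,-1,0,0,0.003,0,0,0,-1,0,0,0.003,0,0,0,-1,0,0,0.003,0,0,0,-1,0,0,0.003,0,0,0,-1,0,0,0.003,0,0,0,-1,0,0,0,0,0,0,-1])

```text
t: 6.23
tcp_pos: [0.5962, -0.0424, 0.1289]
tool_rot: [0.743, 0.669, -0.0, -0.0]
force: [-0.1, -0.9, -1.0]
finger_gap: -0.0
gripper_force: 0.0
```

servo_tool(commands=[0,0,0.002,0,0,0,-1,0,0,0.002,0,0,0,-1,0,0,0.002,0,0,0,-1,0,0,0,0,0,0,-1])

```text
t: 6.57
tcp_pos: [0.5964, -0.0425, 0.1261]
tool_rot: [0.743, 0.669, -0.0, -0.0]
force: [0.8, -0.4, 0.7]
finger_gap: 0.001
gripper_force: 0.0
```

servo_tool(commands=[0,0,0.002,0,0,0,-1,0,0,0.002,0,0,0,-1,0,0,0,0,0,0,-1,0,0,0,0,0,0,-1])

```text
t: 6.9
tcp_pos: [0.5965, -0.0425, 0.1242]
tool_rot: [0.743, 0.669, -0.0, -0.0]
force: [0.9, -0.3, -0.2]
finger_gap: -0.0
gripper_force: 0.0
```

servo_tool(commands=[0,0,0.002,0,0,0,-1,0,0,0.002,0,0,0,-1,0,0,0,0,0,0,-1,0,0,0,0,0,0,-1])

```text
t: 7.23
tcp_pos: [0.5964, -0.0425, 0.1222]
tool_rot: [0.743, 0.669, -0.0, -0.0]
force: [-0.4, -0.6, 0.2]
finger_gap: 0.001
gripper_force: 0.0
```

servo_tool(commands=[0,0,0.002,0,0,0,-1,0,0,0.002,0,0,0,-1,0,0,0,0,0,0,-1,0,0,0,0,0,0,-1])

```text
t: 7.57
tcp_pos: [0.5964, -0.0425, 0.1202]
tool_rot: [0.743, 0.669, -0.0, -0.0]
force: [0.0, 0.3, -0.0]
finger_gap: -0.001
gripper_force: 0.0
```

servo_tool(commands=[0,0,0.002,0,0,0,-1,0,0,0.002,0,0,0,-1,0,0,0,0,0,0,-1,0,0,0,0,0,0,-1])

```text
t: 7.9
tcp_pos: [0.5964, -0.0425, 0.1182]
tool_rot: [0.743, 0.669, -0.0, -0.0]
force: [0.2, -0.4, -0.4]
finger_gap: 0.003
gripper_force: 0.0
```

Run:
```python
from h import *
S=manip.snapshot('side');st=manip.sense();print(st['tcp_pos'],st['force'])
k=12
b=np.ascontiguousarray(cv2.resize(S['img'][130:180,290:340,::-1],None,fx=k,fy=k,interpolation=2))
u,v=proj(S,st['tcp_pos'])[0]; cv2.circle(b,(int((u+.5-290)*k),int((v+.5-130)*k)),3,(0,0,255),-1)
cv2.imwrite('pics/g.png',b)
```

```text
[ 0.59649096 -0.042518    0.11826684] [-0.00551287  0.82727527 -0.1578309 ]
```

View pics/g.png

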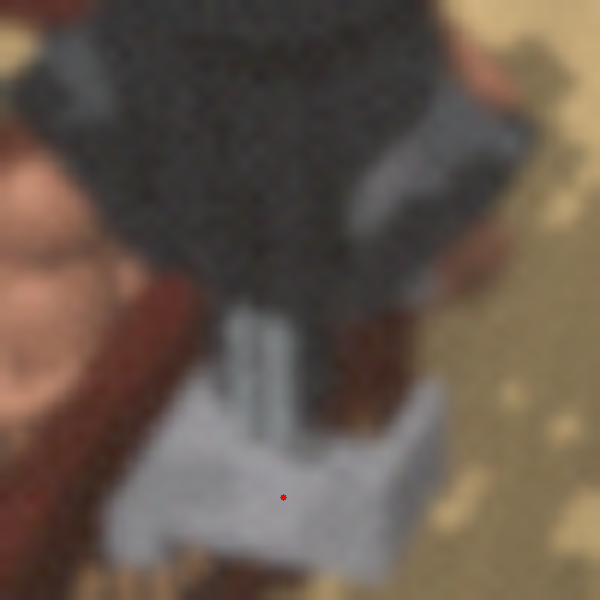

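Fingers still hover visibly above the plate (tip ~(275,450), no occlusion) — the closed tips sit higher than the reported TCP. Keep going down with the force watch.

servo_tool(commands=[0,0,0.002,0,0,0,-1,0,0,0.002,0,0,0,-1,0,0,0,0,0,0,-1,0,0,0,0,0,0,-1])

```text
t: 8.28
tcp_pos: [0.5964, -0.0425, 0.1162]
tool_rot: [0.743, 0.669, -0.0, -0.0]
force: [0.6, 0.1, -0.1]
finger_gap: -0.006
gripper_force: 0.0
```

servo_tool(commands=[0,0,0.002,0,0,0,-1,0,0,0.002,0,0,0,-1,0,0,0,0,0,0,-1,0,0,0,0,0,0,-1])

```text
t: 8.62
tcp_pos: [0.5964, -0.0425, 0.1142]
tool_rot: [0.743, 0.669, -0.0, -0.0]
force: [0.7, 0.1, 0.4]
finger_gap: 0.001
gripper_force: 0.0
```

servo_tool(commands=[0,0,0.002,0,0,0,-1,0,0,0.002,0,0,0,-1,0,0,0,0,0,0,-1,0,0,0,0,0,0,-1])

```text
t: 8.95
tcp_pos: [0.5964, -0.0425, 0.1122]
tool_rot: [0.743, 0.669, -0.0, -0.0]
force: [0.1, 0.5, -0.4]
finger_gap: -0.002
gripper_force: 0.0
```

servo_tool(commands=[0,0,0.002,0,0,0,-1,0,0,0.002,0,0,0,-1,0,0,0,0,0,0,-1,0,0,0,0,0,0,-1])

```text
t: 9.28
tcp_pos: [0.5964, -0.0425, 0.1102]
tool_rot: [0.743, 0.669, -0.0, -0.0]
force: [-0.5, 0.9, 0.5]
finger_gap: 0.0
gripper_force: 0.0
```

servo_tool(commands=[0,0,0.002,0,0,0,-1,0,0,0.002,0,0,0,-1,0,0,0,0,0,0,-1,0,0,0,0,0,0,-1])

```text
t: 9.62
tcp_pos: [0.5964, -0.0425, 0.1082]
tool_rot: [0.743, 0.669, -0.0, -0.0]
force: [0.0, 0.2, -0.0]
finger_gap: 0.002
gripper_force: 0.0
```

Run:
```python
from h import *
S=manip.snapshot('side');T=manip.snapshot('top');st=manip.sense();print(st['tcp_pos'],st['force'])
k=12
b=np.ascontiguousarray(cv2.resize(S['img'][130:180,290:340,::-1],None,fx=k,fy=k,interpolation=2))
u,v=proj(S,st['tcp_pos'])[0]; cv2.circle(b,(int((u+.5-290)*k),int((v+.5-130)*k)),3,(0,0,255),-1)
cv2.imwrite('pics/i.png',b)
```

```text
[ 0.59649361 -0.04253539  0.10829715] [-0.44197659 -0.06879727  0.36522698]
```

View pics/i.png

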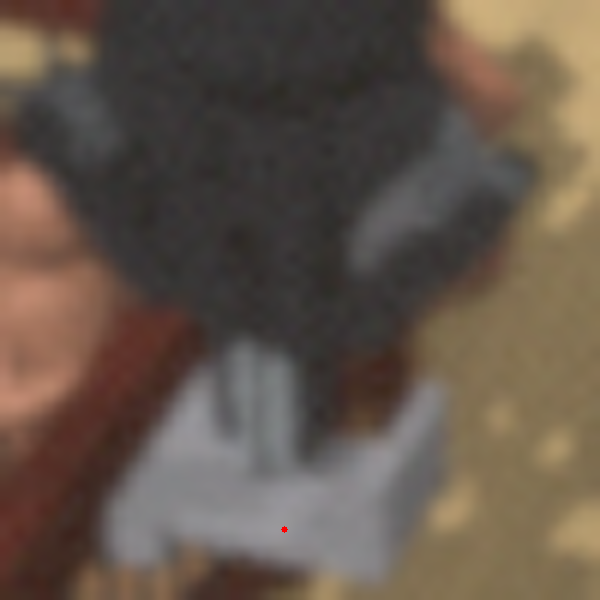

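Tip now drawn over the plate at ~(280,475), plate still level; contact is expected within several mm.

servo_tool(commands=[0,0,0.002,0,0,0,-1,0,0,0.002,0,0,0,-1,0,0,0,0,0,0,-1,0,0,0,0,0,0,-1])

```text
t: 10.05
tcp_pos: [0.5964, -0.0425, 0.1062]
tool_rot: [0.743, 0.669, -0.0, -0.0]
force: [0.2, 0.9, 0.1]
finger_gap: -0.004
gripper_force: 0.0
```

servo_tool(commands=[0,0,0.002,0,0,0,-1,0,0,0.002,0,0,0,-1,0,0,0,0,0,0,-1,0,0,0,0,0,0,-1])

```text
t: 10.38
tcp_pos: [0.5964, -0.0425, 0.1042]
tool_rot: [0.743, 0.669, -0.0, -0.0]
force: [-0.1, 0.2, -0.3]
finger_gap: -0.003
gripper_force: 0.0
```

servo_tool(commands=[0,0,0.002,0,0,0,-1,0,0,0.002,0,0,0,-1,0,0,0,0,0,0,-1,0,0,0,0,0,0,-1])

```text
t: 10.72
tcp_pos: [0.5964, -0.0425, 0.1022]
tool_rot: [0.743, 0.669, -0.0, -0.0]
force: [-0.5, -0.6, 0.8]
finger_gap: -0.001
gripper_force: 0.0
```

servo_tool(commands=[0,0,0.002,0,0,0,-1,0,0,0.002,0,0,0,-1,0,0,0,0,0,0,-1,0,0,0,0,0,0,-1])

```text
t: 11.05
tcp_pos: [0.5967, -0.0424, 0.1006]
tool_rot: [0.743, 0.669, 0.0, 0.0]
force: [0.1, 1.2, 2.5]
finger_gap: -0.0
gripper_force: 1.3
```

servo_tool(commands=[0,0,0.002,0,0,0,-1,0,0,0.002,0,0,0,-1,0,0,0,0,0,0,-1,0,0,0,0,0,0,-1])

```text
t: 11.38
tcp_pos: [0.5967, -0.0421, 0.0984]
tool_rot: [0.743, 0.669, 0.0, -0.0]
force: [0.5, 3.2, 3.7]
finger_gap: 0.001
gripper_force: 1.6
```

Run:
```python
from h import *
S=manip.snapshot('side');st=manip.sense();print(st['tcp_pos'],st['force'])
for q in('thumb_lever','latch_bar','gate'):
    print(q,[(np.round(d['box'],1).tolist(),round(d['conf'],2)) for d in manip.look_for(S,q)][:3])
k=12
b=np.ascontiguousarray(cv2.resize(S['img'][130:180,290:340,::-1],None,fx=k,fy=k,interpolation=2))
cv2.imwrite('pics/j.png',b)
```

```text
[ 0.59669638 -0.04212835  0.09834753] [0.33923435 2.54095584 3.33789484]
thumb_lever [([303.4, 163.4, 23.7, 15.3], 0.44)]
latch_bar []
gate [([281.1, 159.0, 45.0, 58.4], 0.59)]
```

View pics/j.png

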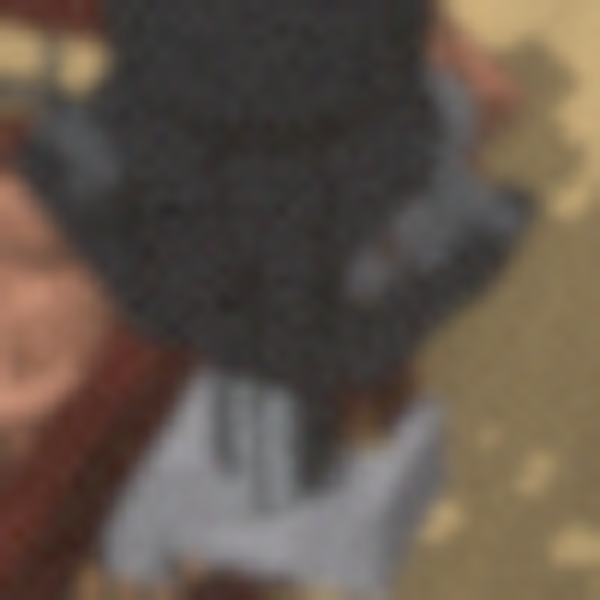

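Contact: lever began moving at TCP z≈0.102 (Fz ~3 N). Now press on in 1 mm steps.

servo_tool(commands=[0,0,0.001,0,0,0,-1,0,0,0.001,0,0,0,-1,0,0,0,0,0,0,-1,0,0,0,0,0,0,-1])

```text
t: 11.92
tcp_pos: [0.5966, -0.0425, 0.0973]
tool_rot: [0.743, 0.669, 0.0, 0.0]
force: [1.3, 2.7, 3.4]
finger_gap: -0.003
gripper_force: 1.8
```

servo_tool(commands=[0,0,0.001,0,0,0,-1,0,0,0.001,0,0,0,-1,0,0,0,0,0,0,-1,0,0,0,0,0,0,-1])

```text
t: 12.25
tcp_pos: [0.5966, -0.0426, 0.0963]
tool_rot: [0.743, 0.669, 0.0, 0.0]
force: [0.5, 3.3, 3.4]
finger_gap: -0.001
gripper_force: 1.7
```

servo_tool(commands=[0,0,0.001,0,0,0,-1,0,0,0.001,0,0,0,-1,0,0,0,0,0,0,-1,0,0,0,0,0,0,-1])

```text
t: 12.58
tcp_pos: [0.5965, -0.0426, 0.0953]
tool_rot: [0.743, 0.669, -0.0, 0.0]
force: [0.3, 3.1, 2.0]
finger_gap: -0.0
gripper_force: 1.6
```

servo_tool(commands=[0,0,0.001,0,0,0,-1,0,0,0.001,0,0,0,-1,0,0,0,0,0,0,-1,0,0,0,0,0,0,-1])

```text
t: 12.92
tcp_pos: [0.5965, -0.0426, 0.0942]
tool_rot: [0.743, 0.669, -0.0, 0.0]
force: [0.7, 1.3, 2.8]
finger_gap: 0.001
gripper_force: 1.6
```

servo_tool(commands=[0,0,0.001,0,0,0,-1,0,0,0.001,0,0,0,-1,0,0,0,0,0,0,-1,0,0,0,0,0,0,-1])

```text
t: 13.25
tcp_pos: [0.5965, -0.0425, 0.0932]
tool_rot: [0.743, 0.669, -0.0, 0.0]
force: [1.1, 2.7, 2.5]
finger_gap: -0.002
gripper_force: 1.6
```

servo_tool(commands=[0,0,0.001,0,0,0,-1,0,0,0.001,0,0,0,-1,0,0,0,0,0,0,-1,0,0,0,0,0,0,-1])

```text
t: 13.58
tcp_pos: [0.5965, -0.0426, 0.0922]
tool_rot: [0.743, 0.669, -0.0, -0.0]
force: [0.9, 1.6, 3.0]
finger_gap: 0.005
gripper_force: 1.6
```

servo_tool(commands=[0,0,0.001,0,0,0,-1,0,0,0.001,0,0,0,-1,0,0,0,0,0,0,-1,0,0,0,0,0,0,-1])

```text
t: 13.92
tcp_pos: [0.5965, -0.0425, 0.0912]
tool_rot: [0.743, 0.669, -0.0, -0.0]
force: [1.0, 3.8, 2.7]
finger_gap: 0.003
gripper_force: 1.6
```

servo_tool(commands=[0,0,0.001,0,0,0,-1,0,0,0.001,0,0,0,-1,0,0,0,0,0,0,-1,0,0,0,0,0,0,-1])

```text
t: 14.25
tcp_pos: [0.5965, -0.0425, 0.0902]
tool_rot: [0.743, 0.669, -0.0, -0.0]
force: [1.2, 3.9, 2.6]
finger_gap: 0.001
gripper_force: 1.6
```

servo_tool(commands=[0,0,0.001,0,0,0,-1,0,0,0.001,0,0,0,-1,0,0,0,0,0,0,-1,0,0,0,0,0,0,-1])

```text
t: 14.58
tcp_pos: [0.5965, -0.0426, 0.0892]
tool_rot: [0.743, 0.669, -0.0, -0.0]
force: [1.8, 3.7, 3.2]
finger_gap: -0.001
gripper_force: 1.6
```

servo_tool(commands=[0,0,0.001,0,0,0,-1,0,0,0.001,0,0,0,-1,0,0,0,0,0,0,-1,0,0,0,0,0,0,-1])

```text
t: 14.92
tcp_pos: [0.5965, -0.0426, 0.0882]
tool_rot: [0.743, 0.669, -0.0, -0.0]
force: [1.0, 3.1, 2.5]
finger_gap: 0.001
gripper_force: 1.5
```

servo_tool(commands=[0,0,0.001,0,0,0,-1,0,0,0.001,0,0,0,-1,0,0,0,0,0,0,-1,0,0,0,0,0,0,-1])

```text
t: 15.25
tcp_pos: [0.5965, -0.0426, 0.0879]
tool_rot: [0.743, 0.669, 0.0, 0.0]
force: [-1.0, 3.5, 6.3]
finger_gap: -0.001
gripper_force: 3.3
```

servo_tool(commands=[0,0,0.001,0,0,0,-1,0,0,0.001,0,0,0,-1,0,0,0,0,0,0,-1,0,0,0,0,0,0,-1])

```text
t: 15.58
tcp_pos: [0.5966, -0.0426, 0.0876]
tool_rot: [0.743, 0.669, 0.0, 0.0]
force: [-0.3, 3.9, 10.0]
finger_gap: -0.002
gripper_force: 5.3
```

Keeper top felt at TCP z≈0.088 (~14 mm of travel, force climbing ~3.7 N/mm). Ease off a little, then start drawing the gate along its arc.

servo_tool(commands=[0,0,-0.0012,0,0,0,-1,0,0,0,0,0,0,-1,0.0009,-0.002,0,0,0,0.0016,-1,0.0018,-0.004,0,0,0,0.0032,-1,0.0018,-0.004,0,0,0,0.0032,-1])

```text
t: 16.0
tcp_pos: [0.594, -0.0411, 0.0878]
tool_rot: [0.76, 0.65, 0.001, 0.003]
force: [3.8, 0.3, 4.1]
finger_gap: 0.002
gripper_force: 2.1
```

servo_tool(commands=[0.0018,-0.004,0,0,0,0.0032,-1,0.0018,-0.004,0,0,0,0.0032,-1])

```text
t: 16.17
tcp_pos: [0.589, -0.038, 0.0873]
tool_rot: [0.773, 0.634, 0.0, 0.001]
force: [3.2, -1.1, 4.1]
finger_gap: 0.003
gripper_force: 2.0
```

servo_tool(commands=[0.0018,-0.004,0,0,0,0.0032,-1,0.0018,-0.004,0,0,0,0.0032,-1,0.0018,-0.004,0,0,0,0.0032,-1])

```text
t: 16.42
tcp_pos: [0.5819, -0.0332, 0.0865]
tool_rot: [0.792, 0.61, -0.001, -0.001]
force: [1.8, -1.0, 2.8]
finger_gap: 0.004
gripper_force: 1.2
```

Run:
```python
from h import *
T=manip.snapshot('top');st=manip.sense();print(st['tcp_pos'],st['force'])
k=6
cv2.imwrite('pics/k.png',cv2.resize(T['img'][150:240,290:410,::-1],None,fx=k,fy=k,interpolation=2))
```

```text
[ 0.58121881 -0.03269883  0.08637059] [0.43182643 0.0794284  3.88776714]
```

View pics/k.png

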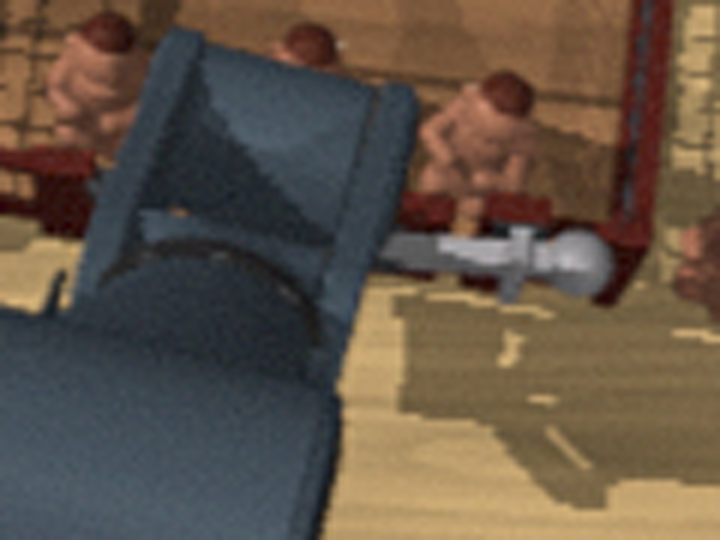

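Top view: ball and gate unmoved (ball at ~(580,263) in the crop, same place as before), so the fingers slid on the plate toward the lip and the gate is still shut. Fine: I continue straight toward the lip, keeping pressed lightly.

servo_tool(commands=[0,0,0.001,0,0,0,-1,-0.0003,-0.002,0,0,0,0,-1,-0.0003,-0.002,0,0,0,0,-1,-0.0003,-0.002,0,0,0,0,-1,0,0,0,0,0,0,-1])

```text
t: 16.88
tcp_pos: [0.5805, -0.0324, 0.0865]
tool_rot: [0.792, 0.611, 0.001, 0.0]
force: [3.4, 1.6, 3.4]
finger_gap: -0.006
gripper_force: 2.6
```

```bash
cat > s.py <<'E'
from h import *
F=[]
for i in range(4):
    T=manip.snapshot('top');st=manip.sense();F.append(np.r_[st['force'],st['gripper_force']])
P=[.6423,-.0464,-.1056]
d=st['tcp_pos'][:2]-P[:2];c,s=np.cos(P[2]),np.sin(P[2])
r=st['tool_rot'];print(st['t'],'tcp',st['tcp_pos'].round(4),'F',np.mean(F,0).round(1),'pen',(d@[[c,-s],[s,c]]).round(4),'yaw rel',round(2*np.arctan2(r[1],r[0])-np.pi/2-P[2],3))
# ball: bright grey blob near right end of bar
for q in('latch_bar','gate'):
    m=manip.silhouettes(T,q)
    if m:
        y,x=np.nonzero(m[0]['pixels']); print(q,round(m[0]['conf'],2),np.round(m[0]['box'],1).tolist(),'rightmost',x.max(),y[x>=x.max()-5].mean().round(1))
E
python3 s.py
```

```text
17.0833 tcp [ 0.5804 -0.0324  0.0864] F [3.9 3.  2.7 2.7] pen [-0.063   0.0074] yaw rel -0.151
latch_bar 0.52 [353.9, 191.3, 38.9, 11.8] rightmost 390 194.1
gate 0.63 [303.6, 178.9, 86.1, 21.4] rightmost 390 194.2
```

servo_tool(commands=[0.0005,0.004,0,0,0,0,-1,0,0,0.001,0,0,0,-1,0,0,0,0,0,0,-1,0,0,0,0,0,0,-1])

```text
t: 17.52
tcp_pos: [0.5806, -0.0326, 0.086]
tool_rot: [0.792, 0.611, -0.001, -0.001]
force: [0.2, 3.9, 6.7]
finger_gap: 0.002
gripper_force: 3.8
```

servo_tool(commands=[0,0,0.001,0,0,0,-1,0,0,0,0,0,0,-1,0,0,0,0,0,0,-1])

```text
t: 17.77
tcp_pos: [0.5806, -0.0326, 0.0859]
tool_rot: [0.792, 0.611, -0.001, -0.001]
force: [0.0, 4.0, 10.0]
finger_gap: 0.002
gripper_force: 4.7
```

servo_tool(commands=[0,0,0.001,0,0,0,-1,0,0,0,0,0,0,-1,0,0,0,0,0,0,-1])

```text
t: 18.02
tcp_pos: [0.5806, -0.0326, 0.0858]
tool_rot: [0.792, 0.611, -0.001, -0.001]
force: [-0.3, 4.1, 9.8]
finger_gap: 0.002
gripper_force: 5.7
```

Bar firmly at the keeper's top again (Fz ~10 N). Now pull along the arc via the lip.

servo_tool(commands=[0.0014,-0.003,-0.0004,0,0,0,-1,0.0014,-0.003,0,0,0,0,-1,0.0014,-0.003,0,0,0,0,-1])

```text
t: 18.27
tcp_pos: [0.5802, -0.032, 0.0862]
tool_rot: [0.791, 0.612, 0.001, 0.003]
force: [4.1, -3.7, 6.0]
finger_gap: -0.002
gripper_force: 3.8
```

servo_tool(commands=[0.0014,-0.003,0,0,0,0,-1,0.0014,-0.003,0,0,0,0,-1])

```text
t: 18.43
tcp_pos: [0.5782, -0.0302, 0.0863]
tool_rot: [0.791, 0.611, 0.001, 0.003]
force: [6.7, -1.9, 6.0]
finger_gap: 0.0
gripper_force: 4.2
```

```bash
python3 s.py
```

```text
18.6333 tcp [ 0.5779 -0.0298  0.0862] F [ 4.5 -2.   6.6  4.2] pen [-0.0658  0.0097] yaw rel -0.15
latch_bar 0.61 [351.5, 191.6, 41.2, 10.5] rightmost 389 196.0
gate 0.93 [302.2, 177.0, 86.7, 24.2] rightmost 389 196.5
```

servo_tool(commands=[0.0014,-0.003,0,0,0,0,-1,0.0014,-0.003,0,0,0,0,-1,0.0014,-0.003,0,0,0,0,-1])

```text
t: 18.98
tcp_pos: [0.5751, -0.0268, 0.0864]
tool_rot: [0.791, 0.611, 0.002, 0.004]
force: [6.7, -1.5, 4.8]
finger_gap: 0.002
gripper_force: 4.1
```

```bash
python3 s.py
```

```text
19.1833 tcp [ 0.5746 -0.0263  0.0863] F [ 5.7 -0.8  5.5  4.1] pen [-0.0694  0.0129] yaw rel -0.15
latch_bar 0.51 [348.6, 192.1, 42.5, 14.8] rightmost 389 199.2
gate 0.68 [347.8, 185.9, 40.4, 18.0] rightmost 389 199.4
```

servo_tool(commands=[0.0014,-0.003,0.0003,0,0,0,-1,0.0014,-0.003,0.0003,0,0,0,-1,0.0014,-0.003,0,0,0,0,-1,0.0014,-0.003,0,0,0,0,-1])

```text
t: 19.62
tcp_pos: [0.5701, -0.021, 0.0859]
tool_rot: [0.792, 0.61, 0.003, 0.002]
force: [8.1, 4.0, 4.2]
finger_gap: 0.001
gripper_force: 4.9
```

```bash
python3 s.py
```

```text
19.8167 tcp [ 0.5696 -0.0204  0.0857] F [6.7 4.2 4.1 5.3] pen [-0.075   0.0182] yaw rel -0.152
latch_bar 0.81 [348.7, 195.2, 41.3, 17.8] rightmost 388 204.1
gate 0.71 [331.0, 153.0, 16.4, 15.5] rightmost 347 162.0
```

servo_tool(commands=[0.0014,-0.003,0.0003,0,0,0,-1,0.0014,-0.003,0.0003,0,0,0,-1,0.002,-0.003,0,0,0,0.0016,-1,0.0024,-0.0036,0,0,0,0.0032,-1])

```text
t: 20.25
tcp_pos: [0.5662, -0.0159, 0.0857]
tool_rot: [0.801, 0.598, 0.004, 0.003]
force: [9.3, 4.5, 3.4]
finger_gap: 0.001
gripper_force: 5.1
```

```bash
python3 s.py
```

```text
20.45 tcp [ 0.5656 -0.0152  0.0856] F [8.7 5.3 3.7 6.1] pen [-0.0795  0.0229] yaw rel -0.182
latch_bar 0.76 [345.9, 199.5, 41.3, 14.4] rightmost 386 208.1
gate 0.68 [343.3, 191.9, 42.1, 24.4] rightmost 386 208.4
```

servo_tool(commands=[0.003,0,0,0,0,0,-1,0.003,0,0,0,0,0,-1,0.004,-0.002,0,0,0,0.0032,-1,0.004,-0.003,0,0,0,0.0032,-1])

```text
t: 20.88
tcp_pos: [0.5614, -0.0087, 0.0846]
tool_rot: [0.813, 0.582, -0.0, 0.001]
force: [1.9, -1.8, 3.7]
finger_gap: 0.001
gripper_force: 4.2
```

```bash
python3 s.py
```

```text
21.0833 tcp [ 0.5607 -0.0077  0.0844] F [3.4 2.  3.7 5.2] pen [-0.0852  0.0299] yaw rel -0.221
latch_bar 0.84 [341.8, 201.3, 40.8, 21.0] rightmost 383 213.3
gate 0.94 [342.6, 192.6, 38.3, 28.9] rightmost 383 214.0
```

Gate at ~0.21 rad, bar out of the keeper. Continue swinging along the arc.

servo_tool(commands=[0.0041,-0.0052,0,0,0,0.0048,-1,0.0041,-0.0052,0,0,0,0.0048,-1,0.0041,-0.0052,0,0,0,0.0048,-1,0.0041,-0.0052,0,0,0,0.0048,-1,0.0041,-0.0052,0,0,0,0.0048,-1,0.0041,-0.0052,0,0,0,0.0048,-1])

```text
t: 21.68
tcp_pos: [0.552, 0.0087, 0.0845]
tool_rot: [0.862, 0.507, 0.0, 0.001]
force: [5.3, -0.1, 3.0]
finger_gap: -0.001
gripper_force: 4.2
```

```bash
python3 s.py
```

```text
21.8833 tcp [0.5517 0.0095 0.0845] F [4.3 1.9 2.7 4.7] pen [-0.096  0.046] yaw rel -0.401
latch_bar 0.84 [336.6, 208.5, 38.2, 24.9] rightmost 375 226.2
gate 0.68 [333.1, 197.6, 40.9, 34.1] rightmost 375 226.1
```

servo_tool(commands=[0.0041,-0.0052,0,0,0,0.0048,-1,0.0041,-0.0052,0,0,0,0.0048,-1,0.0041,-0.0052,0,0,0,0.0048,-1,0.0041,-0.0052,0,0,0,0.0048,-1,0.0041,-0.0052,0,0,0,0.0048,-1,0.0041,-0.0052,0,0,0,0.0048,-1,0.0041,-0.0052,0,0,0,0.0048,-1,0.0041,-0.0052,0,0,0,0.0048,-1,0.0041,-0.0052,0,0,0,0.0048,-1,0.0041,-0.0052,0,0,0,0.0048,-1])

```text
t: 22.82
tcp_pos: [0.5437, 0.0401, 0.0846]
tool_rot: [0.928, 0.372, 0.0, 0.001]
force: [5.1, -0.9, 2.4]
finger_gap: -0.0
gripper_force: 3.8
```

```bash
python3 s.py
```

```text
23.0167 tcp [0.5436 0.041  0.0846] F [5.1 0.6 2.  4. ] pen [-0.1074  0.0765] yaw rel -0.702
latch_bar 0.72 [324.3, 213.1, 36.5, 35.1] rightmost 358 242.0
gate 0.94 [324.4, 201.6, 32.7, 45.8] rightmost 358 241.7
```

servo_tool(commands=[0.0041,-0.0052,0,0,0,0.0048,-1,0.0041,-0.0052,0,0,0,0.0048,-1,0.0041,-0.0052,0,0,0,0.0048,-1,0.0041,-0.0052,0,0,0,0.0048,-1,0.0041,-0.0052,0,0,0,0.0048,-1,0.0041,-0.0052,0,0,0,0.0048,-1,0.0041,-0.0052,0,0,0,0.0048,-1,0.0041,-0.0052,0,0,0,0.0048,-1,0.0041,-0.0052,0,0,0,0.0048,-1,0.0041,-0.0052,0,0,0,0.0048,-1,0.0041,-0.0052,0,0,0,0.0048,-1,0.0041,-0.0052,0,0,0,0.0048,-1])

```text
t: 24.12
tcp_pos: [0.5462, 0.0792, 0.0845]
tool_rot: [0.98, 0.199, -0.0, 0.001]
force: [3.2, -3.3, 2.3]
finger_gap: -0.003
gripper_force: 3.5
```

```bash
python3 s.py
```

```text
24.3167 tcp [0.5464 0.0801 0.0846] F [ 4.7 -0.9  1.9  3.2] pen [-0.1087  0.1157] yaw rel -1.064
latch_bar 0.85 [310.4, 213.5, 22.2, 49.4] rightmost 331 253.9
gate 0.85 [307.8, 200.9, 23.2, 60.2] rightmost 331 248.5
```

servo_tool(commands=[0.0041,-0.0052,0,0,0,0.0048,-1,0.0041,-0.0052,0,0,0,0.0048,-1,0.0041,-0.0052,0,0,0,0.0048,-1,0.0041,-0.0052,0,0,0,0.0048,-1,0.0041,-0.0052,0,0,0,0.0048,-1,0.0041,-0.0052,0,0,0,0.0048,-1,0.0041,-0.0052,0,0,0,0.0048,-1,0.0041,-0.0052,0,0,0,0.0048,-1,0.0041,-0.0052,0,0,0,0.0048,-1,0.0041,-0.0052,0,0,0,0.0048,-1,0.0041,-0.0052,0,0,0,0.0048,-1,0.0041,-0.0052,0,0,0,0.0048,-1])

```text
t: 25.42
tcp_pos: [0.5618, 0.1148, 0.0843]
tool_rot: [1.0, 0.019, -0.001, 0.001]
force: [3.8, -4.6, 2.7]
finger_gap: 0.0
gripper_force: 3.3
```

servo_tool(commands=[0.0041,-0.0052,0,0,0,0.0048,-1,0.0028,-0.0035,0,0,0,0.0032,-1,0.0028,-0.0035,0,0,0,0.0032,-1,0.0014,-0.0018,0,0,0,0.0016,-1,0,0,0,0,0,0,-1])

```text
t: 25.83
tcp_pos: [0.5675, 0.1225, 0.0842]
tool_rot: [1.0, -0.021, -0.001, 0.001]
force: [3.8, -4.1, 1.3]
finger_gap: 0.0
gripper_force: 3.2
```

```bash
python3 s.py
```

```text
26.0333 tcp [0.5675 0.1225 0.0843] F [ 3.3 -3.4  2.   3.2] pen [-0.0922  0.1601] yaw rel -1.506
latch_bar 0.55 [288.3, 206.3, 13.7, 56.3] rightmost 300 221.8
gate 0.81 [289.5, 180.9, 20.6, 80.6] rightmost 309 199.6
```

servo_tool(commands=[0.0028,-0.0035,0,0,0,0.0032,-1,0.0028,-0.0035,0,0,0,0.0032,-1,0,0,0,0,0,0,-1,0,0.001,-0.003,0,0,0,-1,0,0.001,-0.003,0,0,0,-1,0,0,-0.003,0,0,0,-1,0,0,-0.003,0,0,0,-1,0,0,-0.003,0,0,0,-1,0,0,-0.003,0,0,0,-1,0,0,-0.003,0,0,0,-1,0,0,-0.003,0,0,0,-1])

```text
t: 27.05
tcp_pos: [0.5693, 0.1261, 0.0963]
tool_rot: [0.999, -0.041, -0.002, -0.0]
force: [-2.4, -0.1, 1.4]
finger_gap: -0.002
gripper_force: 1.0
```

servo_tool(commands=[0,0,-0.003,0,0,0,-1,0,0,-0.003,0,0,0,-1,0,0,-0.003,0,0,0,-1,0,0,-0.003,0,0,0,-1,0,0,-0.003,0,0,0,-1,0,0,-0.003,0,0,0,-1,0,0,-0.003,0,0,0,-1,0,0,0,0,0,0,-1])

```text
t: 27.72
tcp_pos: [0.5713, 0.1259, 0.1074]
tool_rot: [0.999, -0.041, 0.001, -0.0]
force: [0.8, -0.5, -0.5]
finger_gap: -0.002
gripper_force: 0.0
```

```bash
python3 s.py
```

```text
27.9167 tcp [0.5708 0.1259 0.107 ] F [-0.1 -0.2  0.   0. ] pen [-0.0892  0.1638] yaw rel -1.548
latch_bar 0.5 [289.9, 203.4, 11.1, 56.8] rightmost 299 214.0
gate 0.8 [288.2, 179.9, 19.6, 81.2] rightmost 308 197.7
```

servo_tool(commands=[0,0.006,0,0,0,0,-1,0,0.004,-0.01,0,0,0,-1,0,0,-0.02,0,0,0,-1,0,0,-0.03,0,0,0,-1,0,0,-0.03,0,0,0,-1,0,0,-0.03,0,0,0,-1,0,0,-0.04,0,0,0,-1,0,0,-0.04,0,0,0,-1,0,0,-0.03,0,0,0,-1,0,0,-0.02,0,0,0,-1,0,0,0,0,0,0,-1])

```text
t: 28.93
tcp_pos: [0.5721, 0.1209, 0.2353]
tool_rot: [0.999, -0.041, 0.003, -0.0]
force: [-0.7, 0.3, -0.4]
finger_gap: -0.0
gripper_force: 0.0
```

servo_tool(commands=[-0.03,0,0,0,0,0,-1,-0.04,0,0,0,0,0,-1,-0.04,0,0,0,0,0,-1,-0.04,0,0,0,0,0,-1,-0.04,0,0,0,0,0,-1,0,0,0,0,0,0,-1,0,0,0,0,0,0,-1])

```text
t: 29.52
tcp_pos: [0.4748, 0.1288, 0.2316]
tool_rot: [0.999, -0.041, -0.0, 0.0]
force: [0.7, 0.2, 0.7]
finger_gap: 0.002
gripper_force: 0.0
```

```bash
python3 s.py
python3 - <<'E'
from h import *
T=manip.snapshot('top');S=manip.snapshot('side')
for q in('fig_in_a','slip_bowl','latch_bar','gate','thumb_lever'):
  for s in(T,S): print(q,[(np.round(d['box']).tolist(),round(d['conf'],2)) for d in manip.look_for(s,q)][:6])
p=[.6423,-.0464,-.1056];H=np.array([0,.1])
for th in(0,1.4,1.5,1.6):
  c,s=np.cos(th),np.sin(th); g=lambda x,y,z:(*(H+[c*x+s*y,-s*x+c*y]),z)
  print(th,[proj(q,pen2w(p,[g(-.019,-.268,.115),g(-.082,-.1,.148)])).round(0).tolist() for q in(T,S)])
E
```

```text
29.7167 tcp [0.477  0.1286 0.2319] F [0.4 0.5 0.1 0. ] pen [-0.1828  0.1566] yaw rel -1.548
latch_bar 0.77 [287.8, 202.8, 11.6, 61.1] rightmost 298 211.5
gate 0.75 [285.2, 177.7, 22.1, 86.2] rightmost 308 198.1
fig_in_a [([328.0, 155.0, 23.0, 23.0], 0.9), ([361.0, 161.0, 22.0, 27.0], 0.76), ([295.0, 152.0, 22.0, 24.0], 0.65)]
fig_in_a [([263.0, 156.0, 23.0, 38.0], 0.79), ([251.0, 179.0, 24.0, 40.0], 0.65), ([287.0, 139.0, 18.0, 38.0], 0.61)]
slip_bowl [([196.0, 260.0, 29.0, 30.0], 0.58)]
slip_bowl [([320.0, 122.0, 11.0, 31.0], 0.63), ([355.0, 303.0, 41.0, 42.0], 0.55)]
latch_bar [([289.0, 201.0, 13.0, 62.0], 0.67), ([370.0, 187.0, 11.0, 12.0], 0.15)]
latch_bar [([355.0, 305.0, 40.0, 40.0], 0.65), ([300.0, 197.0, 81.0, 25.0], 0.63), ([296.0, 203.0, 25.0, 12.0], 0.4)]
gate [([286.0, 176.0, 22.0, 88.0], 0.65)]
gate [([286.0, 184.0, 93.0, 49.0], 0.59)]
thumb_lever []
thumb_lever [([298.0, 199.0, 22.0, 20.0], 0.81), ([251.0, 179.0, 20.0, 37.0], 0.67), ([284.0, 137.0, 20.0, 39.0], 0.61)]
0 [[[387.0, 195.0], [334.0, 205.0]], [[324.0, 140.0], [325.0, 165.0]]]
1.4 [[[304.0, 261.0], [282.0, 208.0]], [[381.0, 205.0], [314.0, 204.0]]]
1.5 [[[295.0, 260.0], [278.0, 205.0]], [[379.0, 211.0], [310.0, 206.0]]]
1.6 [[[287.0, 259.0], [276.0, 202.0]], [[376.0, 218.0], [305.0, 208.0]]]
```

```bash
python3 -c "
from station import manip
print(manip.sign_off())"
```

```text
the job is handed in; nothing more can be done
None
```

The gate is open to about 1.5 rad, the bar was lowered and released outside the keeper, the figurines inside read unmoved, the arm touches nothing, and the job is handed in at about 30 s; on the first pull the fingers slid along the plate with the gate still shut, so I re-pressed (lever force peaked near 10 N) and pulled again by the lip.

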